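# Return a casting bar to its own slot in the bar rack

## Task

The casting bar that stands by itself is done with: put it back in the bar rack, lowered fully home in the narrowest of the five slots that will take it, so that it stands there without leaning over. Its thickness is hard to tell by eye, so try it from the narrow end and move on one slot whenever it will not drop in, without forcing it. Leave the two bars beside the sugar loaf as they are.

Things in the scene. Friction and masses are not known exactly. Their poses are not given: they have to be found in the camera images.
- bar_1: one of three look-alike aluminium casting bars, 140 mm long (its x), 48 mm high, standing on a long narrow edge, 12, 16 or 20 mm thick (its y). No two are equally thick; which has which is not told. Origin: middle of the bar, 24 mm above its underside; z up. Grip: see bar_2. One of the three stands alone on the open worktop, the others beside the sugar loaf.
- bar_2: another of the three bars, see bar_1; which of them stands alone differs from start to start. All have the same black grip on top, over the bar's middle: 96 mm long (x), 14 mm thick (y), 60 to 78 mm above the bar's underside (36 to 54 above its origin), on two 10 mm posts at x = -36 and +36 mm, with 12 mm of air between bar and grip.
- bar_3: the third of the bars, see bar_1 and bar_2. Each bar weighs 0.2 to 0.33 kg, balanced about its middle.
- bar_rack: fixed bar rack: two upright white plastic combs, 20 mm thick, centred at x = -45 and +45 mm, on a steel plate 130 mm (x) by 206 mm (y). A bar goes in from above, its length along the rack's x, bridging both combs. Five empty slots, same in both combs, centred at y = -72, -36, 0, 36, 72 mm. Origin: on the worktop, under the middle slot, midway between the combs; z up.
- slot_narrow (a point): mouth of the narrowest slot: its centre line midway between the combs, level with the tooth tops, 44 mm above the worktop (rack y = -72 mm). From here on the slots are 10, 14, 18, 22 and 26 mm wide. Under each slot, 3 mm to the +y side of its centre line, runs a steel rod, its top 16 mm above the worktop; the bar comes to rest on it.
- slot_wide (a point): mouth of the widest slot, likewise (rack y = +72 mm). Tooth edges are rounded with 4 mm radius, which leads a bar in. A bar has 1 mm play on each side in its snug slot and stands almost upright when let go; in a wider one it topples off centre on the rod, against a tooth. Over a slot too narrow it stops within 4 mm of the tooth tops. The rack is rigid.
- sugar_loaf: fixed oval loaf of amber pulled sugar, 224 mm long, 99 mm wide, 44 mm high, its length (its own y) about along world x. Origin: centre of its underside. One bar stands along each long side, 66 mm from its middle line; these two bars stay.

How it is judged:
At the end, for the whole second after the job is handed in: The bar that stood alone rests, released, fully down in both combs (to 4 mm), along the narrowest slot that takes it: its middle within 1.6 mm of that slot's centre plane and 22 mm of midway between the combs. The other two bars still stand at the sugar loaf, moved under 10 mm (((z of bar_1 in the frame of bar_rack below 0.044 m and x of bar_1 in the frame of bar_rack between -0.022 and 0.022 m and angle between the x axis of bar_1 and the x axis of bar_rack, either way round below 0.03 rad and angle between bar_1's own z axis and vertical below 0.2 rad and linear speed of bar_1 below 0.02 m/s and (y of bar_1 in the frame of bar_rack between -0.0736 and -0.0704 m or y of bar_1 in the frame of bar_rack between -0.0376 and -0.0344 m or y of bar_1 in the frame of bar_rack between -0.0016 and 0.0016 m or y of bar_1 in the frame of bar_rack between 0.0344 and 0.0376 m or y of bar_1 in the frame of bar_rack between 0.0704 and 0.0736 m) and horizontal distance between each of bar_2, bar_3 and sugar_loaf below 0.11 m and distance of each of bar_2, bar_3 from where it was at the start of the episode below 0.01 m) or (z of bar_2 in the frame of bar_rack below 0.044 m and x of bar_2 in the frame of bar_rack between -0.022 and 0.022 m and angle between the x axis of bar_2 and the x axis of bar_rack, either way round below 0.03 rad and angle between bar_2's own z axis and vertical below 0.2 rad and linear speed of bar_2 below 0.02 m/s and (y of bar_2 in the frame of bar_rack between -0.0736 and -0.0704 m or y of bar_2 in the frame of bar_rack between -0.0376 and -0.0344 m or y of bar_2 in the frame of bar_rack between -0.0016 and 0.0016 m or y of bar_2 in the frame of bar_rack between 0.0344 and 0.0376 m or y of bar_2 in the frame of bar_rack between 0.0704 and 0.0736 m) and horizontal distance between each of bar_1, bar_3 and sugar_loaf below 0.11 m and distance of each of bar_1, bar_3 from where it was at the start of the episode below 0.01 m) or (z of bar_3 in the frame of bar_rack below 0.044 m and x of bar_3 in the frame of bar_rack between -0.022 and 0.022 m and angle between the x axis of bar_3 and the x axis of bar_rack, either way round below 0.03 rad and angle between bar_3's own z axis and vertical below 0.2 rad and linear speed of bar_3 below 0.02 m/s and (y of bar_3 in the frame of bar_rack between -0.0736 and -0.0704 m or y of bar_3 in the frame of bar_rack between -0.0376 and -0.0344 m or y of bar_3 in the frame of bar_rack between -0.0016 and 0.0016 m or y of bar_3 in the frame of bar_rack between 0.0344 and 0.0376 m or y of bar_3 in the frame of bar_rack between 0.0704 and 0.0736 m) and horizontal distance between each of bar_1, bar_2 and sugar_loaf below 0.11 m and distance of each of bar_1, bar_2 from where it was at the start of the episode below 0.01 m))); the robot touches nothing.
It fails at once if a bar is forced: pressed against the rack with more than 80 N (contact force between any of bar_1, bar_2, bar_3 and bar_rack above 80 N).
It also fails if it takes over 48 s, if anything falls off the work surface, if the arm or the gripper's body presses on something with over 40 N, if the wrist force passes 120 N, or if a joint passes its speed limit or range.

## Robot

A 6-joint arm with a two-finger parallel gripper is mounted at the origin on the work surface; the furniture and walls round the work are solid. World frame = base frame: x ahead of the robot, y to its left, z up, the work surface at z = 0. Lengths are in m, angles in rad, forces in N, time in s.
With the tool pointing down it reaches from about 0.425 to 0.95 m from the base axis. Payload 3.5 kg.
Tool frame: the origin (TCP) lies at the very end of the fingers, on their centre line; the grasp point (between the pads) lies 19 mm behind it; z points along the fingers, y is the line along which they close (so a half turn about z gives the same grasp; the last joint's range is limited). The gripper opens to 85 mm and grips with 20 to 120 N. Pads are 22 mm wide; open, the fingers measure 114 mm over their backs; the gripper's body (76 mm by 85 mm) begins 54 mm behind the grasp point. The pads swing forward as they close: fully open they stand 13 mm farther back than shut.
Start: joints at [-1.464, 0.286, 1.577, -0, 1.279, -0.15], TCP at [0.171, -0.653, 0.231] pointing down, gripper open.
Joint ranges: [-2.77, 2.77], [-0.9, 2.22], [0.21, 2.48], [-1.53, 4.67], [0.24, 2.81], [-2.84, 2.84]. Speed limits (rad/s): [2.79, 2.79, 3.14, 3.14, 3.14, 3.14].

## Interface

Orientations are given as a unit quaternion [x, y, z, w].
In Python, from plant import ctrl gives the robot as it stands.
- The arm moves only by the tool carry_out, never from a script. Its argument "deltas" is one flat list of numbers, 6 for each row, row after row: the shift along the tool's x, y, z in m, then the turn, a rotation vector about the tool's x, y, z in rad. A call has 1 to 5 rows; each row is the pose to reach, as a shift and turn from the pose commanded when the call began, along the tool's axes at that moment; what a row does not reach only later rows make up. A row lasts 1/8 s, in which the tool goes at most 62.5 mm and 10.7 degrees, less where a joint would pass 70% of its speed; a pose out of reach is approached as far as the arm can. A call with a gripper value outside its range is refused whole. "grip" is the opening in per cent of the stroke, from 0 (shut) to 100 (fully open), set as the call begins (left out, the last holds). The fingers move at their own pace and stop on an object; "grip_force" is the grip in N (left out, the last holds). Time passes only in rows, so rows that repeat a pose let the fingers close. It gives the time, the measured TCP pose, the force, the opening and the grip force at its end, in the units of the state.
- ctrl.get_state(): the state, without advancing time (a new reading comes with each control period).
- ctrl.read_camera(name): name is "scene" or "top"; returns (picture, depth): 480x640x3 uint8, red, green, blue; 480x640 float32, m along the optical axis (not along the pixel's ray), 0 where there is no reading.
- ctrl.camera_model(name): a dict with "intrinsics" (3x3 intrinsics, pixels), "k1" (the pictures are not rectified: a ray, as slopes to the right and down, at radius r is drawn at 1 + k1 r^2 times it, then the intrinsics apply), "extrinsics" (4x4, takes a point from world to camera coordinates). Camera axes: x right, y down, z forward; pixel columns grow to the right and rows downward; lengths in m; the calibration is good to about 2 mm. A picture is of the moment at which its call begins. camera_model takes no time and is no camera call.
- ctrl.sign_off(): hands the job in; it is judged then, once.
Trained networks look in the newest picture that a camera, given by its name, has taken for a name from the list of things; names that differ only in an ending like _2 or _b are one class to them, and where a whole thing is asked for, a point or a joint stands for the part that bears it (a point fixed in the world has none). Each returns a list of dicts, best first, with "score" (0 to 1); they miss things now and then, are a little off and sometimes report something else, mostly with a low value. They report only what shows in the picture. A call takes as long as a camera call.
- ctrl.find_in(camera, query): "uv" ([column, row] in pixels, amid what is visible of it).
The state is a dict: "time": time; "qpos": joint angles; "dq": joint speeds; "joint_efforts": joint torques, N m; "eef_pos": TCP position; "tcp_rot": TCP orientation; "contact_force": force on the tool from outside, world axes, zero at the start; "wrist_torque": the same for the moment, N m; "opening": opening from 0.0 (shut) to 1.0 (fully open); "finger_force": force on a finger pad.
Only numpy, scipy, OpenCV 4.12 (cv2) and the standard library are available. Lean on these libraries where they do the work, as an engineer would, in place of code of your own. Each camera call takes 0.05 s, during which the arm holds its last target. There are 200 camera calls.

## Working session

There is one attempt and no reset: what is moved stays moved. The work goes in short steps, Python scripts to look and compute and a tool call to move; the robot and the scene stay as the last step left them, time stands still between calls to the robot, and variables do not carry over. Pictures are saved under pics/ and viewed, at most 10 in all, crops included, and the job is handed in when it is done.

Besides the shell and the picture viewer there is one more tool, called after "Request:" as a command line: name --argument value ..., lists and objects as JSON in quotes. carry_out: Moves the arm, as the interface text tells. Its arguments: {"type":"object","properties":{"deltas":{"type":"array"},"grip":{"type":"number"},"grip_force":{"type":"number"}},"required":["deltas"]}

```bash
ls; mkdir -p pics
cat > h.py <<'E'
import numpy as np, cv2
from plant import ctrl
def pts(name):
    im,d=ctrl.read_camera(name); m=ctrl.camera_model(name)
    K=np.array(m["intrinsics"],float);k1=m["k1"];T=np.linalg.inv(np.array(m["extrinsics"]))
    v,u=np.mgrid[0:480,0:640].astype(float)
    x=(u-K[0,2])/K[0,0];y=(v-K[1,2])/K[1,1];rd=np.hypot(x,y);r=rd.copy()
    for _ in range(20): r=rd/(1+k1*r*r)
    s=np.where(rd>0,r/np.maximum(rd,1e-9),1)
    P=np.stack([x*s*d,y*s*d,d,np.ones_like(d)],-1)@T.T
    P=P[...,:3]; P[d==0]=np.nan
    return im,P
E
python3 - <<'E'
from h import *
for c in("scene","top"):
    im,P=pts(c); cv2.imwrite(f"pics/{c}0.png",im[...,::-1]); np.save(f"{c}0.npy",P)
    print(c,np.linalg.inv(np.array(ctrl.camera_model(c)["extrinsics"])).round(3).tolist())
    for q in("bar_1","bar_rack","slot_narrow","slot_wide","sugar_loaf"):
        for r in ctrl.find_in(c,q)[:4]:
            u,v=[int(round(a)) for a in r["uv"]]
            print(c,q,u,v,round(r["score"],2),P[v,u].round(3))
E
```

```text
pics
scene [[-0.817, -0.335, 0.469, -0.183], [-0.577, 0.472, -0.667, 0.982], [0.002, -0.816, -0.579, 0.841], [0.0, 0.0, 0.0, 1.0]]
scene bar_1 322 226 0.97 [0.497 0.029 0.039]
scene bar_1 402 188 0.73 [ 0.424 -0.215  0.046]
scene bar_1 365 213 0.7 [ 0.444 -0.073  0.04 ]
scene bar_1 276 291 0.2 [0.464 0.241 0.006]
scene bar_rack 278 289 0.73 [0.459 0.24  0.013]
scene slot_narrow 278 295 0.94 [0.453 0.248 0.006]
scene slot_wide 282 291 0.63 [0.446 0.243 0.016]
top [[-0.024, -0.997, 0.071, 0.404], [-1.0, 0.024, -0.001, 0.081], [-0.001, -0.071, -0.997, 0.995], [0.0, 0.0, 0.0, 1.0]]
top bar_1 454 256 0.87 [ 0.431 -0.206  0.045]
top bar_1 344 225 0.86 [0.503 0.03  0.044]
top bar_1 392 250 0.84 [ 0.447 -0.071  0.051]
top bar_rack 250 252 0.85 [0.451 0.238 0.014]
top slot_narrow 252 249 0.89 [0.458 0.234 0.015]
top slot_wide 249 250 0.94 [0.456 0.24  0.019]
top sugar_loaf 424 252 0.84 [ 0.441 -0.143  0.041]
```

View pics/top0.png

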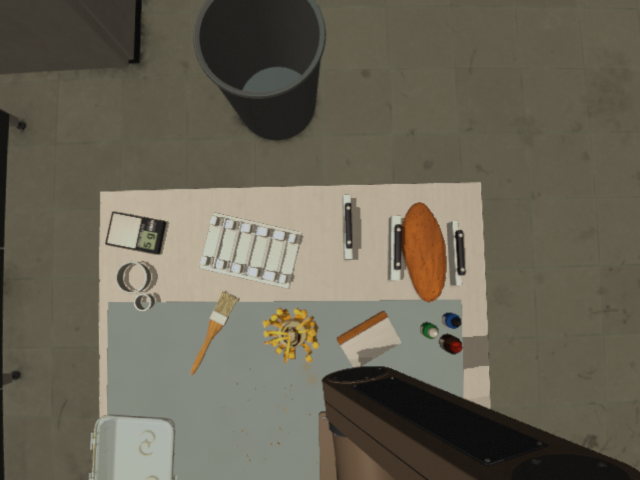

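View pics/scene0.png

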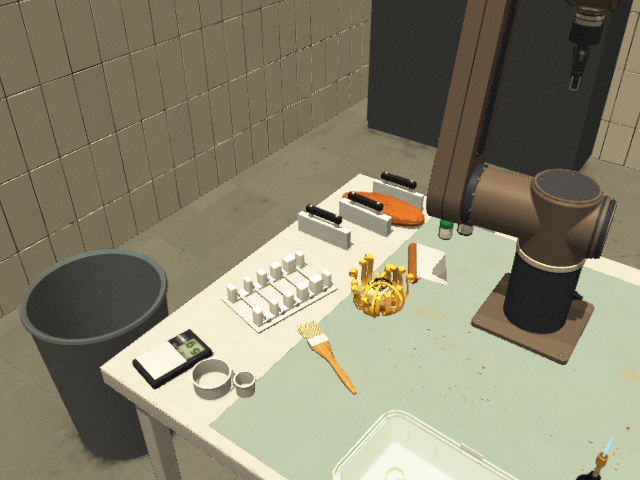

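Top: the lone bar is at about (348,228), the two loaf bars at (397,248) and (459,252), and the rack at (250,250) with its slots running roughly along image rows. Next I measure the grip and the teeth in both views.

```bash
cat >> h.py <<'E'
def project(c,X):
    m=ctrl.camera_model(c);E=np.array(m["extrinsics"]);K=np.array(m["intrinsics"],float)
    Y=np.asarray(X)@E[:3,:3].T+E[:3,3]
    s=Y[...,:2]/Y[...,2:];s=s*(1+m["k1"]*(s**2).sum(-1,keepdims=True))
    return s@K[:2,:2].T+K[:2,2]
def onplane(c,uv,z):
    m=ctrl.camera_model(c);K=np.array(m["intrinsics"],float);T=np.linalg.inv(np.array(m["extrinsics"]))
    p=(np.asarray(uv,float)-K[:2,2])/[K[0,0],K[1,1]];rd=np.linalg.norm(p,axis=-1,keepdims=True);r=rd
    for _ in range(20): r=rd/(1+m["k1"]*r*r)
    p=p*r/np.maximum(rd,1e-9)
    D=np.concatenate([p,np.ones_like(p[...,:1])],-1)@T[:3,:3].T;o=T[:3,3]
    return o+D*((z-o[2])/D[...,2:])
E
python3 - <<'E'
from h import *
for c in("top","scene"):
    im=cv2.imread(f"pics/{c}0.png");P=np.load(f"{c}0.npy");g=im.max(-1)
    m=(g<70)&(abs(P[...,0]-.5)<.08)&(abs(P[...,1]-.03)<.03)&(P[...,2]>.03)
    v,u=np.where(m);Q=P[m];print(c,len(u),"median z",np.median(Q[:,2]),np.percentile(Q[:,2],[5,50,95]).round(4))
    X=onplane(c,np.stack([u,v],1),.077)[:,:2]
    (cx,cy),(w,h),a=cv2.minAreaRect(X.astype(np.float32)*1000);mu=X.mean(0)
    e=np.linalg.svd(X-mu)[2][0];print("grip",mu.round(4),"rect",cx,cy,w,h,a,"axis deg",np.degrees(np.arctan(e[1]/e[0])))
    # white body top
    B=(g>150)&(abs(P[...,0]-.5)<.1)&(abs(P[...,1]-.03)<.05)&(P[...,2]>.03);Q=P[B];print("body z",np.percentile(Q[:,2],[5,50,95]))
    # rack
    R=(abs(P[...,0]-.45)<.12)&(abs(P[...,1]-.24)<.14)&(P[...,2]>.03);print("rack hi z",np.percentile(P[R][:,2],[50,75,95]),R.sum(),P[R].mean(0))
im=cv2.imread("pics/top0.png")
a=cv2.resize(im[205:295,190:310],None,fx=6,fy=6,interpolation=cv2.INTER_CUBIC);cv2.imwrite("pics/rack.png",a)
E
```

```text
top 223 median z 0.07845107051584199 [0.0752 0.0785 0.0812]
grip [0.5002 0.0222] rect 499.98541259765625 22.920068740844727 12.556440353393555 92.37097930908203 88.39441680908203 axis deg -0.1433234106965574
body z [0.04606103 0.04936944 0.07925756]
rack hi z [0.04396673 0.04533038 0.04706271] 911 [0.45302135 0.22953548 0.04347418]
scene 257 median z 0.07204565529417695 [0.0627 0.072  0.0787]
grip [0.4895 0.0345] rect 490.5333557128906 34.63764953613281 27.65621566772461 100.00682830810547 89.86067199707031 axis deg -1.596957320117273
body z [0.03150952 0.04574556 0.05151898]
rack hi z [0.04051073 0.0429931  0.04516186] 1110 [0.44753282 0.23723561 0.03926742]
```

View pics/rack.png

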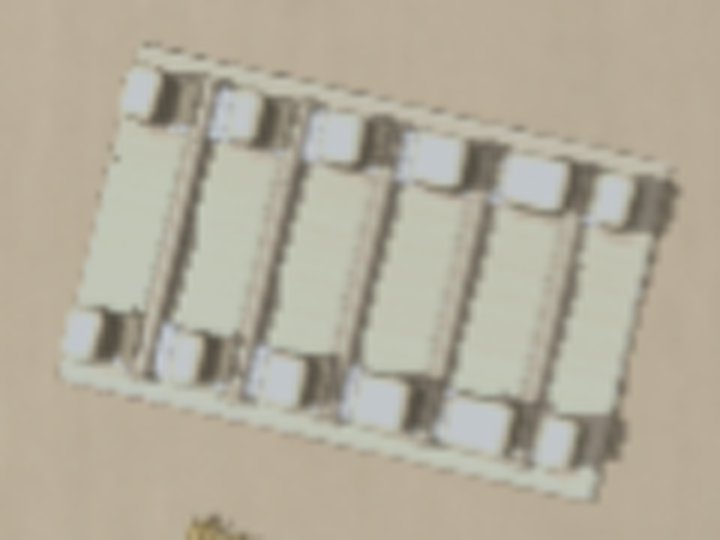

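Rack close-up: the tooth gaps get narrower towards the right (world −y), so rack +y points roughly to world +y and rack x is near world +x. Now fitting the rack pose.

```bash
cat > fit.py <<'E'
from h import *
from scipy.optimize import minimize
from scipy.ndimage import map_coordinates, gaussian_filter
teeth=[(-67,-43),(-29,-9),(9,25),(47,59)]
def grid(x0,x1,y0,y1,z): 
    X,Y=np.meshgrid(np.arange(x0,x1+.1,1),np.arange(y0,y1+.1,1));return np.stack([X.ravel(),Y.ravel(),0*X.ravel()+z],1)/1000
ins,out=[],[]
for sx in(-45,45):
    for a,b in teeth:
        ins.append(grid(sx-9,sx+9,a+1,b-1,44))
plate=[grid(-64,64,-102,102,3)]
def W(p,Q): 
    c,s=np.cos(p[2]),np.sin(p[2]);R=np.array([[c,-s,0],[s,c,0],[0,0,1]]);return Q@R.T+[p[0],p[1],0]
def run(c,im,p0=(.452,.235,-.2)):
    f=im.astype(float);  # bgr
    m=gaussian_filter((f[...,0]-f[...,2])+0.3*f.mean(-1),.7)
    I=np.concatenate(ins)
    def cost(p):
        uv=project(c,W(p,I));return -map_coordinates(m,[uv[:,1],uv[:,0]],order=1).mean()
    best=min((minimize(cost,[p0[0]+dx,p0[1]+dy,t],method="Nelder-Mead",options=dict(initial_simplex=[[p0[0]+dx,p0[1]+dy,t],[p0[0]+dx+.006,p0[1]+dy,t],[p0[0]+dx,p0[1]+dy+.006,t],[p0[0]+dx,p0[1]+dy,t+.06]])) for dx in(-.01,0,.01) for dy in(-.016,-.008,0,.008,.016) for t in(-.3,-.22,-.15)),key=lambda r:r.fun)
    return best.x,best.fun
if __name__=="__main__":
  for c in("top","scene"):
    im=cv2.imread(f"pics/{c}0.png");p,f=run(c,im);print(c,p.round(4),np.degrees(p[2]),f)
    P=np.load(f"{c}0.npy");g=im.astype(float)
    # depth check: tooth tops
    S=P[(abs(P[...,0]-.45)<.12)&(abs(P[...,1]-.24)<.14)&(P[...,2]>.040)&(P[...,2]<.05)];co,s=np.cos(p[2]),np.sin(p[2])
    L=(S[:,:2]-p[:2])@np.array([[co,-s],[s,co]]);print("local",np.histogram(L[:,1]*1000,np.arange(-110,111,4))[0],"x",np.median(L[L[:,0]<0,0]),np.median(L[L[:,0]>0,0]))
    o=cv2.resize(im,None,fx=4,fy=4,interpolation=cv2.INTER_CUBIC)
    for sx in(-45,45):
        for a,b in teeth:
            q=project(c,W(p,np.array([[sx-10,a,44],[sx+10,a,44],[sx+10,b,44],[sx-10,b,44]])/1000));cv2.polylines(o,[np.int32(q*4+1.5)],True,(0,0,255),1)
    q=project(c,W(p,np.array([[-65,-103,3],[65,-103,3],[65,103,3],[-65,103,3]])/1000));cv2.polylines(o,[np.int32(q*4+1.5)],True,(0,200,0),1)
    k=q.mean(0)*4;x,y=int(k[0]),int(k[1]);cv2.imwrite(f"pics/f_{c}.png",o[max(0,y-200):y+200,x-260:x+260])
  cv2.imwrite("pics/fit.png",np.vstack([cv2.imread("pics/f_top.png"),cv2.imread("pics/f_scene.png")])[:,:,:][::1])
  a=cv2.imread("pics/fit.png");cv2.imwrite("pics/fit.png",cv2.resize(a,None,fx=.75,fy=.75,interpolation=cv2.INTER_AREA))
  from scipy.spatial.transform import Rotation as R
  st=ctrl.get_state();print(st["time"],R.from_quat(st["tcp_rot"]).as_matrix().round(3).tolist(),st["eef_pos"],st["contact_force"])
E
python3 fit.py
```

```text
Traceback (most recent call last):
  File "fit.py", line 24, in <module>
    im=cv2.imread(f"pics/{c}0.png");p,f=run(c,im);print(c,p.round(4),np.degrees(p[2]),f)
                                        ~~~^^^^^^
  File "fit.py", line 20, in run
    best=min((minimize(cost,[p0[0]+dx,p0[1]+dy,t],method="Nelder-Mead",options=dict(initial_simplex=[[p0[0]+dx,p0[1]+dy,t],[p0[0]+dx+.006,p0[1]+dy,t],[p0[0]+dx,p0[1]+dy+.006,t],[p0[0]+dx,p0[1]+dy,t+.06]])) for dx in(-.01,0,.01) for dy in(-.016,-.008,0,.008,.016) for t in(-.3,-.22,-.15)),key=lambda r:r.fun)
  File "fit.py", line 20, in <genexpr>
    best=min((minimize(cost,[p0[0]+dx,p0[1]+dy,t],method="Nelder-Mead",options=dict(initial_simplex=[[p0[0]+dx,p0[1]+dy,t],[p0[0]+dx+.006,p0[1]+dy,t],[p0[0]+dx,p0[1]+dy+.006,t],[p0[0]+dx,p0[1]+dy,t+.06]])) for dx in(-.01,0,.01) for dy in(-.016,-.008,0,.008,.016) for t in(-.3,-.22,-.15)),key=lambda r:r.fun)
              ~~~~~~~~^^^^^^^^^^^^^^^^^^^^^^^^^^^^^^^^^^^^^^^^^^^^^^^^^^^^^^^^^^^^^^^^^^^^^^^^^^^^^^^^^^^^^^^^^^^^^^^^^^^^^^^^^^^^^^^^^^^^^^^^^^^^^^^^^^^^^^^^^^^^^^^^^^^^^^^^^^^^^^^^^^^^^^^^^^^^^^^^^^^^^^^
  File "fit.py", line 19, in cost
    uv=project(c,W(p,I));return -map_coordinates(m,[uv[:,1],uv[:,0]],order=1).mean()
  File "h.py", line 14, in project
    m=ctrl.camera_model(c);E=np.array(m["extrinsics"]);K=np.array(m["intrinsics"],float)
ValueError: time passes only in moves, steps and waits
```

```bash
sed -i 's/^from plant import ctrl/from plant import ctrl\nimport functools\n@functools.lru_cache\ndef CM(c): return ctrl.camera_model(c)/; s/m=ctrl.camera_model(\(c\|name\))/m=CM(\1)/' h.py; python3 fit.py
```

```text
top [ 0.4557  0.2389 -0.2456] -14.073234196861804 -55.6461735122554
local [ 0  0  0  6 33 34 33  4  0  9 33 38 33 33 31 21  0  0  0 26 35 33 35 30
  6  0  0  0  6 34 36 34 19  0  0  0  0  0 23 31 35  7  0  0  0  0  0  5
 34 32 28  8  0  0  0] x -0.04413051859585303 0.04557772877017568
scene [ 0.4527  0.2375 -0.2426] -13.898261050495396 -63.40165533656104
local [ 0  0  0  0  6 20 20 25  3  0  7 16 25 25 21 33 14  1  0  1 17 19 24 21
 27  4  0  0  0  4 25 24 27 15  0  0  0  0  1 14 27 29  4  0  0  0  0  0
  2 24 34 30  4  0  0] x -0.04611670700839872 0.04390139829693261
0.6 [[0.967, 0.254, 0.0], [0.254, -0.967, -0.0], [-0.0, 0.0, -1.0]] [ 0.17147112 -0.65286261  0.23134744] [-0.28927591 -0.62256977 -0.62002435]
```

View pics/fit.png

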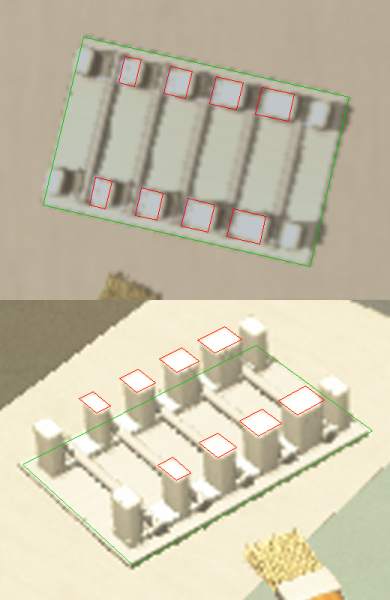

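Overlays agree: top gives rack (0.4557, 0.2389, −0.246) and scene gives (0.4527, 0.2375, −0.243), so I take (0.454, 0.238, −0.244). Tooth tops measure about 44 mm and the grip top about 78 mm, both as expected. The lone grip is at about (0.4985, 0.0235). Moving above it.

Request:
carry_out --deltas '[0.0505,-0.0323,0,0,0,0.053,0.101,-0.0646,0,0,0,0.107,0.1515,-0.0969,0,0,0,0.16,0.202,-0.129,0,0,0,0.214,0.2525,-0.1615,0,0,0,0.267]'

```text
time: 1.23
eef_pos: [0.3758, -0.431, 0.2317]
tcp_rot: [1.0, -0.006, 0.0, 0.0]
contact_force: [-0.4, -0.4, 0.2]
opening: 1.0
finger_force: 0.0
```

Request:
carry_out --deltas '[0.015,-0.057,0,0,0,0,0.03,-0.114,0,0,0,0,0.045,-0.171,0,0,0,0,0.06,-0.228,0,0,0,0,0.075,-0.285,0,0,0,0]' --grip 65

```text
time: 1.85
eef_pos: [0.4529, -0.1465, 0.2318]
tcp_rot: [1.0, -0.005, 0.001, 0.0]
contact_force: [0.3, -0.6, 0.0]
opening: 0.647
finger_force: 0.0
```

Request:
carry_out --deltas '[0.016,-0.057,0,0,0,0,0.032,-0.114,0,0,0,0,0.047,-0.171,0,0,0,0,0.047,-0.171,0.05,0,0,0,0.047,-0.171,0.09,0,0,0]'

```text
time: 2.48
eef_pos: [0.5014, 0.0234, 0.1405]
tcp_rot: [1.0, -0.004, 0.0, 0.0]
contact_force: [0.4, -0.5, -0.3]
opening: 0.653
finger_force: 0.0
```

```bash
cat > look.py <<'E'
from h import *
import sys
from scipy.spatial.transform import Rotation as R
st=ctrl.get_state();M=R.from_quat(st["tcp_rot"]).as_matrix()
print(round(st["time"],2),"q",np.round(st["qpos"],2),"p",np.round(st["eef_pos"],4),"yaw",round(float(np.arctan2(M[1,0],M[0,0])),4),"z",M[:,2].round(3),"F",np.round(st["contact_force"],1),"T",np.round(st["wrist_torque"],2),"op",round(st["opening"],3),"ff",st["finger_force"])
E
python3 look.py
python3 - <<'E'
from h import *
im,P=pts("scene");cv2.imwrite("pics/s1.png",cv2.resize(im[150:330,200:440,::-1],None,fx=3,fy=3,interpolation=cv2.INTER_CUBIC))
E
```

```text
2.48 q [-0.16 -0.    2.07 -0.    1.07  1.42] p [0.5014 0.0234 0.1405] yaw -0.0076 z [ 0.001 -0.    -1.   ] F [ 0.4 -0.5 -0.3] T [-0.   -0.06  0.01] op 0.653 ff 0.0
```

View pics/s1.png

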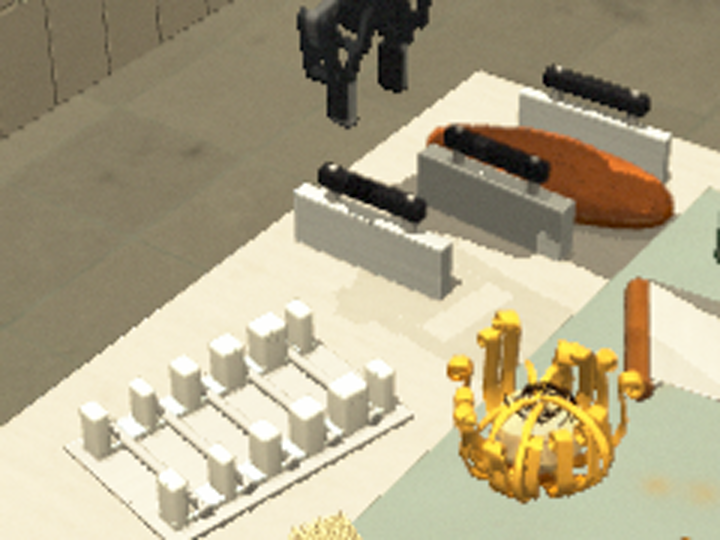

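Crop: the gripper is open above the lone bar, with its fingers at about (345,100) and (390,70) and the grip at (370,190). Descending and gripping.

Request:
carry_out --deltas '[-0.003,0,0.03,0,0,0,-0.003,0,0.055,0,0,0,-0.003,0,0.075,0,0,0,-0.003,0,0.086,0,0,0,-0.003,0,0.086,0,0,0]'

```text
time: 3.15
eef_pos: [0.4982, 0.0222, 0.0553]
tcp_rot: [1.0, -0.005, -0.0, -0.0]
contact_force: [-0.2, 0.4, 0.1]
opening: 0.652
finger_force: 0.0
```

Request:
carry_out --deltas '[0,0,0,0,0,0,0,0,0,0,0,0,0,0,0,0,0,0,0,0,0,0,0,0,0,0,0,0,0,0]' --grip 0 --grip_force 50

```text
time: 3.78
eef_pos: [0.4992, 0.0222, 0.0564]
tcp_rot: [1.0, -0.005, 0.001, 0.0]
contact_force: [-0.1, 0.8, 6.7]
opening: 0.157
finger_force: 50.0
```

```bash
python3 look.py
```

```text
3.77 q [-0.16  0.12  2.12  0.    0.89  1.42] p [0.4992 0.0222 0.0564] yaw -0.0103 z [ 0.002 -0.    -1.   ] F [-0.1  0.8  6.7] T [0.18 0.09 0.03] op 0.157 ff 49.99013900756836
```

Gripped: opening is 13 mm, against a 14 mm grip. Lifting and carrying to above slot 1 (narrowest).

Request:
carry_out --deltas '[0,0,-0.04,0,0,0,0,0,-0.08,0,0,0,-0.021,-0.0485,-0.085,0,0,0.078,-0.042,-0.097,-0.085,0,0,0.156,-0.064,-0.1455,-0.085,0,0,0.234]'

```text
time: 4.4
eef_pos: [0.4342, 0.1693, 0.1393]
tcp_rot: [0.992, -0.124, -0.001, 0.0]
contact_force: [0.5, 0.6, -2.0]
opening: 0.151
finger_force: 49.5
```

Request:
carry_out --deltas '[0,0,0.015,0,0,0,0,0,0.025,0,0,0,0,0,0.025,0,0,0]'

```text
time: 4.78
eef_pos: [0.4349, 0.1673, 0.1135]
tcp_rot: [0.992, -0.122, -0.002, 0.001]
contact_force: [0.5, 0.2, -2.4]
opening: 0.151
finger_force: 49.5
```

```bash
python3 look.py
python3 - <<'E'
from h import *
a,P=pts("scene");np.save("scene2.npy",P);b,P=pts("top");np.save("top2.npy",P);cv2.imwrite("pics/s2f.png",a[...,::-1]);cv2.imwrite("pics/t2f.png",b[...,::-1])
A=cv2.resize(a[190:330,215:375,::-1],None,fx=4,fy=4,interpolation=cv2.INTER_CUBIC)[:, :]
B=cv2.resize(b[205:305,190:340,::-1],None,fx=4,fy=4,interpolation=cv2.INTER_CUBIC)
w=640
B=cv2.copyMakeBorder(B,0,0,0,w-B.shape[1],0)
o=np.vstack([A,B]);cv2.imwrite("pics/c2.png",cv2.resize(o,None,fx=.6,fy=.6,interpolation=cv2.INTER_AREA))
E
```

```text
4.78 q [ 0.15 -0.04  2.17 -0.    1.02  1.97] p [0.4349 0.1673 0.1135] yaw -0.2455 z [-0.004 -0.001 -1.   ] F [ 0.5  0.2 -2.4] T [ 0.01 -0.02  0.03] op 0.151 ff 49.53932762145996
```

View pics/c2.png

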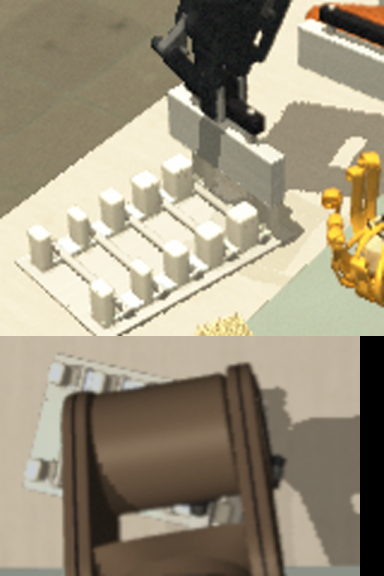

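Scene crop: the bar hangs upright and parallel above the narrowest slot (teeth at (178,170) and (242,215)). The top view is blocked by the arm. Lowering gently to feel for contact.

Request:
carry_out --deltas '[0,-0.001,0.009,0,0,0,0,-0.001,0.0115,0,0,0,0,-0.001,0.013,0,0,0,0,-0.001,0.0145,0,0,0]'

```text
time: 5.38
eef_pos: [0.4362, 0.1694, 0.1009]
tcp_rot: [0.993, -0.122, 0.0, -0.0]
contact_force: [-0.8, 0.1, -1.5]
opening: 0.154
finger_force: 49.5
```

```bash
python3 look.py
```

```text
5.38 q [ 0.15 -0.02  2.18  0.    0.99  1.97] p [0.4362 0.1694 0.1009] yaw -0.2442 z [ 0.  0. -1.] F [-0.8  0.1 -1.5] T [ 0.01 -0.05 -0.01] op 0.154 ff 49.50498104095459
```

Request:
carry_out --deltas '[0,0,0.0015,0,0,0,0,0,0.003,0,0,0]'

```text
time: 5.62
eef_pos: [0.4363, 0.1696, 0.1002]
tcp_rot: [0.993, -0.122, -0.001, 0.0]
contact_force: [-8.8, -1.0, 16.2]
opening: 0.152
finger_force: 52.3
```

Request:
carry_out --deltas '[0,0,0.001,0,0,0,0,0,0.002,0,0,0]'

```text
time: 5.88
eef_pos: [0.4364, 0.1697, 0.1002]
tcp_rot: [0.993, -0.121, -0.001, 0.0]
contact_force: [-13.1, -1.6, 25.5]
opening: 0.154
finger_force: 53.6
```

It stopped at tooth-top height with 25 N, so the 10 mm slot does not take it, as expected. On to slot 2.

Request:
carry_out --deltas '[0,0,-0.018,0,0,0,0,-0.0345,-0.018,0,0,0,0,-0.0345,-0.008,0,0,0,0,-0.0345,-0.005,0,0,0,0,-0.0345,-0.005,0,0,0]'

```text
time: 6.5
eef_pos: [0.4438, 0.2023, 0.1002]
tcp_rot: [0.993, -0.122, -0.001, 0.0]
contact_force: [0.5, 0.0, -2.5]
opening: 0.157
finger_force: 49.9
```

Request:
carry_out --deltas '[0,0,0.0015,0,0,0,0,0,0.003,0,0,0,0,0,0.0045,0,0,0]'

```text
time: 6.88
eef_pos: [0.4445, 0.2027, 0.0992]
tcp_rot: [0.993, -0.122, -0.001, 0.001]
contact_force: [-10.4, -2.0, 20.5]
opening: 0.151
finger_force: 53.0
```

Request:
carry_out --deltas '[0,0,0.001,0,0,0,0,0,0.002,0,0,0]'

```text
time: 7.12
eef_pos: [0.4447, 0.2028, 0.0991]
tcp_rot: [0.993, -0.122, -0.001, 0.001]
contact_force: [-14.0, -3.0, 27.3]
opening: 0.152
finger_force: 54.1
```

```bash
python3 look.py
```

```text
7.12 q [ 0.22  0.03  2.13 -0.    0.99  2.04] p [0.4447 0.2028 0.0991] yaw -0.244 z [-0.003 -0.001 -1.   ] F [-14.   -3.   27.3] T [-0.71  2.32 -0.06] op 0.152 ff 54.10061180591583
```

Stopped again, about 1 mm lower. A small sideways search under light pressure will rule out misalignment.

Request:
carry_out --deltas '[0,0.0015,-0.0015,0,0,0,0,0.003,-0.0015,0,0,0]'

```text
time: 7.38
eef_pos: [0.4449, 0.2006, 0.0984]
tcp_rot: [0.992, -0.122, 0.001, -0.001]
contact_force: [-2.8, 2.8, 7.7]
opening: 0.151
finger_force: 51.3
```

Request:
carry_out --deltas '[0,-0.002,0,0,0,0,0,-0.004,0,0,0,0]'

```text
time: 7.62
eef_pos: [0.4453, 0.2022, 0.0983]
tcp_rot: [0.993, -0.121, 0.0, 0.002]
contact_force: [-6.2, -8.6, 13.0]
opening: 0.15
finger_force: 52.0
```

Request:
carry_out --deltas '[0,-0.0015,0,0,0,0,0,-0.003,0,0,0,0]'

```text
time: 7.88
eef_pos: [0.4455, 0.2033, 0.0984]
tcp_rot: [0.993, -0.121, -0.001, 0.005]
contact_force: [-7.4, -13.6, 15.4]
opening: 0.152
finger_force: 52.9
```

```bash
python3 look.py
```

```text
7.88 q [ 0.23  0.04  2.12 -0.01  0.99  2.04] p [0.4455 0.2033 0.0984] yaw -0.2417 z [-0.003 -0.01  -1.   ] F [ -7.4 -13.6  15.4] T [-2.99  1.39 -0.24] op 0.152 ff 52.900986671447754
```

It settled into a detent at z≈0.098, centred near y≈0.2013. That fits a 16 mm bar caught on the 14 mm slot's rounded edges, and it corrects the rack's y by about −1.5 mm. On to slot 3 (18 mm).

Request:
carry_out --deltas '[0,0,-0.018,0,0,0,0.001,-0.031,-0.018,0,0,0,0.001,-0.031,-0.008,0,0,0,0.001,-0.031,-0.005,0,0,0,0.001,-0.031,-0.005,0,0,0]'

```text
time: 8.5
eef_pos: [0.4528, 0.2358, 0.0996]
tcp_rot: [0.993, -0.122, -0.001, 0.001]
contact_force: [0.5, -0.4, -2.7]
opening: 0.154
finger_force: 50.0
```

Request:
carry_out --deltas '[0,0,0.0015,0,0,0,0,0,0.003,0,0,0,0,0,0.0045,0,0,0,0,0,0.006,0,0,0]'

```text
time: 9.0
eef_pos: [0.4539, 0.2365, 0.0948]
tcp_rot: [0.993, -0.122, 0.0, -0.0]
contact_force: [-0.4, -0.0, -2.7]
opening: 0.15
finger_force: 50.0
```

```bash
python3 look.py
```

```text
9.0 q [ 0.28  0.09  2.08 -0.    0.98  2.1 ] p [0.4539 0.2365 0.0948] yaw -0.2443 z [ 0.  0. -1.] F [-0.4 -0.  -2.7] T [-0.    0.02 -0.02] op 0.15 ff 49.99111711978912
```

It drops in with no contact force. Lowering it home.

Request:
carry_out --deltas '[0,0,0.003,0,0,0,0,0,0.006,0,0,0,0,0,0.009,0,0,0,0,0,0.012,0,0,0,0,0,0.015,0,0,0]'

```text
time: 9.62
eef_pos: [0.4538, 0.2366, 0.0796]
tcp_rot: [0.993, -0.122, -0.0, -0.0]
contact_force: [0.7, 0.7, -1.9]
opening: 0.149
finger_force: 50.0
```

Request:
carry_out --deltas '[0,0,0.0015,0,0,0,0,0,0.003,0,0,0,0,0,0.005,0,0,0,0,0,0.0065,0,0,0,0,0,0.008,0,0,0]'

```text
time: 10.25
eef_pos: [0.4539, 0.2366, 0.0723]
tcp_rot: [0.993, -0.122, -0.0, 0.0]
contact_force: [-3.3, -0.4, 5.5]
opening: 0.149
finger_force: 51.2
```

```bash
python3 look.py
```

```text
10.25 q [0.28 0.12 2.09 0.   0.93 2.1 ] p [0.4539 0.2366 0.0723] yaw -0.2443 z [-0.  0. -1.] F [-3.3 -0.4  5.5] T [-0.16  0.54 -0.02] op 0.149 ff 51.171194314956665
```

Seated at z=0.072 as predicted, with light contact on the rod. Releasing and retreating.

Request:
carry_out --deltas '[0,0,-0.0005,0,0,0,0,0,-0.0005,0,0,0,0,0,-0.0005,0,0,0,0,0,-0.0005,0,0,0,0,0,-0.0005,0,0,0]' --grip 60

```text
time: 10.88
eef_pos: [0.4538, 0.2366, 0.0724]
tcp_rot: [0.993, -0.122, 0.0, -0.0]
contact_force: [0.5, 0.2, -0.4]
opening: 0.601
finger_force: 0.0
```

Request:
carry_out --deltas '[0,0,-0.02,0,0,0,0,0,-0.06,0,0,0,0,0,-0.11,0,0,0,0,0,-0.16,0,0,0,0,0,-0.2,0,0,0]'

```text
time: 11.5
eef_pos: [0.4541, 0.2366, 0.2748]
tcp_rot: [0.993, -0.122, 0.001, -0.0]
contact_force: [0.6, 0.2, 0.2]
opening: 0.601
finger_force: 0.0
```

Request:
carry_out --deltas '[0,0.06,0,0,0,0,0,0.12,0,0,0,0,0,0.18,0,0,0,0,0,0.24,0,0,0,0,0,0.3,0,0,0,0]'

```text
time: 12.12
eef_pos: [0.3805, -0.056, 0.2725]
tcp_rot: [0.993, -0.121, 0.001, 0.0]
contact_force: [1.2, -0.8, -0.0]
opening: 0.6
finger_force: 0.0
```

```bash
python3 look.py
python3 - <<'E'
from h import *
from fit import W
c="top"
for c in("scene","top"):
    im,P=pts(c);cv2.imwrite(f"pics/e_{c}.png",im[...,::-1])
    m=(im.max(-1)<70)&(abs(P[...,0]-.454)<.08)&(abs(P[...,1]-.237)<.05)&(P[...,2]>.06)
    Q=P[m];print(c,m.sum(),"grip",Q.mean(0).round(4) if len(Q) else None,np.percentile(Q[:,2],95) if len(Q) else 0)
    for r in ctrl.find_in(c,"bar_1")[:4]: print(r)
a=cv2.imread("pics/e_scene.png");cv2.imwrite("pics/c4.png",cv2.resize(a[150:330,200:440],None,fx=3,fy=3,interpolation=cv2.INTER_CUBIC))
E
```

```text
12.12 q [-0.41 -0.44  2.19 -0.    1.4   1.4 ] p [ 0.3805 -0.056   0.2725] yaw -0.2436 z [ 0.001 -0.001 -1.   ] F [ 1.2 -0.8 -0. ] T [ 0.01 -0.02  0.01] op 0.6 ff 0.0
scene 302 grip [0.4456 0.2376 0.0884] 0.09435067476204605
{'uv': [364.8, 211.8], 'score': 0.73}
{'uv': [401.8, 186.6], 'score': 0.6}
{'uv': [281.0, 274.9], 'score': 0.57}
top 191 grip [0.4548 0.2282 0.0941] 0.09693431141352737
{'uv': [454.8, 240.8], 'score': 0.69}
{'uv': [393.5, 242.2], 'score': 0.57}
```

View pics/c4.png

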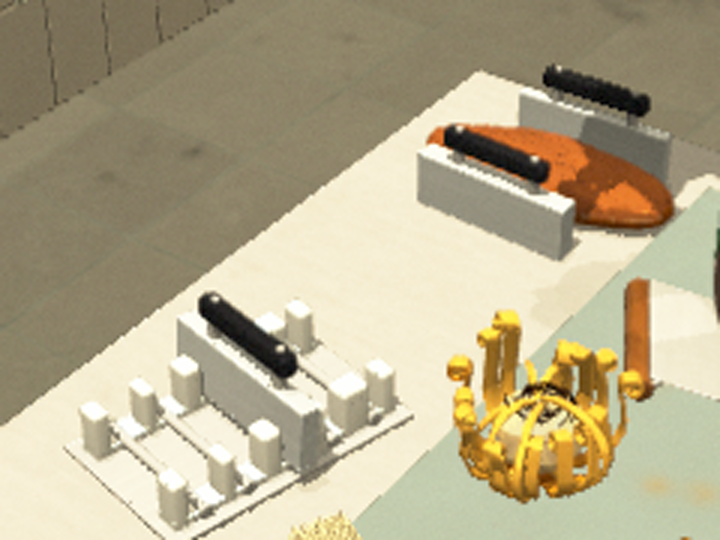

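The final crop shows the bar down in the 18 mm middle slot, grip at (248,335). Its top is at 94 mm, which is the 16 + 78 mm of a fully seated bar, with only the slight play-sized lean. The loaf bars at (497,200) and (597,135) are untouched. Handing in.

```bash
python3 -c "
from plant import ctrl
print(ctrl.sign_off())"
```

```text
the job is handed in; nothing more can be done
None
```

I put the lone bar in the 18 mm middle slot and handed the job in after about 12 s. It stopped at the tooth tops of the 10 and 14 mm slots, then dropped in here without resistance and sits fully down with only a slight lean; the two bars at the sugar loaf were not touched, and the hand-in returned no verdict.

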